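Take up the handwheel slack and crack open the gate valve

ROBOT

A 6-joint arm with a two-finger parallel gripper is mounted at the origin on the work surface. World frame = base frame: x ahead of the robot, y to its left, z up, the work surface at z = 0. Lengths are in mm, angles in rad, forces in N, time in s.
With the tool pointing down it reaches from about 400 to 925 mm from the base axis. Payload 12.5 kg.
Tool frame: the origin (TCP) lies midway between the tips of the shut fingers; the grasp point (between the pads) lies 19 mm behind it; y points along the fingers, x is the direction in which the jaws open and shut, and the axes are right-handed (so a half turn about y gives the same grasp; the last joint's range is limited). The gripper opens to 95 mm and grips with 3 to 60 N. Pads are 20 mm wide; open, the fingers measure 119 mm over their backs; the gripper's body (75 mm by 180 mm) begins 59 mm behind the grasp point.
Start: joints at [-1.395, 0.491, 1.559, -0, 1.092, -0.106], TCP at [173.826, -600.359, 214.661] pointing down, gripper open.
Joint ranges: [-3.1, 3.1], [-0.84, 2.19], [0.05, 2.79], [-1.13, 4.28], [0.06, 2.93], [-2.69, 2.69]. Speed limits (rad/s): [2.22, 2.22, 2.79, 3.14, 3.14, 3.14].

INTERFACE

Orientations are given as [roll, pitch, yaw] about the fixed x, y, z axes, in that order (R = Rz(yaw) Ry(pitch) Rx(roll)).
In Python, from cell import env, vision, job gives the robot as it stands.
- The arm moves only by the shell command python3 -m crank 'ROWS' [OPENING]. ROWS is JSON, a list of rows, each a list of 6 numbers: the shift along the tool's x, y, z in mm, then the turn, a rotation vector about the tool's x, y, z in degrees. In form: [[x, y, z, rx, ry, rz], ...]. A call has 1 to 5 rows; each row is the pose to reach, as a shift and turn from the pose measured when the call began, along the tool's axes at that moment; what a row does not reach only later rows make up. A row lasts 1/10 s, in which the tool goes at most 50 mm and 8.59 degrees, less where a joint would pass 70% of its speed; a pose out of reach is approached as far as the arm can. A call with a gripper value outside its range is refused whole. OPENING is the opening, from 0 (shut) to 1 (fully open), set as the call begins (- or left out, the last holds). The fingers move at their own pace and stop on an object; the grip force is fixed at half the most. Time passes only in rows, so rows that repeat a pose let the fingers close. It gives the time, the measured TCP pose, the force and the opening at its end, in the units of the state.
- env.state(): the state, without advancing time (a new reading comes with each control period).
- vision.read_camera(name): name is "scene" or "top" or "wrist"; returns (picture, depth): 420x560x3 uint8, blue, green, red; 420x560 float32, mm along the optical axis (not along the pixel's ray), 0 where there is no reading.
- vision.calibration(name): a dict with "vertical_fov" (degrees; the focal length in pixels is half the picture's height over the tangent of half this angle, whatever the lens; pixels are square), "cx", "cy" (the principal point, pixels), "pose" (4x4, takes a point from camera to world coordinates). Camera axes: x right, y down, z forward; pixel columns grow to the right and rows downward; lengths in mm; the calibration is good to about 2 mm. A picture is of the moment at which its call begins: read the wrist's pose just before it. calibration takes no time and is no camera call; for the wrist camera it gives the pose at the moment of the call.
- job.job_done(): hands the job in, once; it reports no verdict.
The state is a dict: "t": time; "joints": joint angles; "qvel": joint speeds; "tau": joint torques, N m; "eef_pos": TCP position; "tcp_rot": TCP orientation; "ft_force": force on the tool from outside, world axes, zero at the start; "moment": the same for the moment, N m; "opening": opening from 0.0 (shut) to 1.0 (fully open).
Only numpy, scipy, OpenCV 4.12 (cv2) and the standard library are available. Lean on these libraries where they do the work, as an engineer would, in place of code of your own. Each camera call takes 0.05 s, during which the arm holds its last target.

TASK

Two shut gate valves stand on the repair bench. Open the larger one by a quarter turn of its stem, counter-clockwise from above, by the grip of its handwheel: the wheel has slack on the stem, so first take up the slack and count the quarter turn only from where the pointer starts to move, which brings the pointer from the first long mark to the second. Leave the smaller valve's wheel alone, and let go of the wheel at the end.

Things in the scene. Friction and masses are not known exactly. Their poses are not given: they have to be found in the camera images.
- wheel_hub (a point): Centre of the larger valve's green 3-spoke wheel (122 mm across, rim 12 mm thick), on its upright axis in the rim's plane, 137 mm above the bench. x points from the axis to the grip and turns with the wheel; z up. Grip: upright black cylinder 18 mm thick, free to spin, 55 mm from the axis along x, 8 to 54 mm above the rim's plane; the rest rises at most 14 mm. Dial plate 188 mm across below.
- stem (a joint): Larger valve's stem angle in rad, counter-clockwise from above, shown by the black pointer bar under the wheel, 82 mm long from the axis. 0: shut, against its stop, at the first long mark of the dial; 1.571: a quarter turn, at the second long mark; short marks every 15 degrees; turns on to 3.6, no stop between. Stiff (0.25 N m), stays where it is left.
- wheel (a joint): Larger valve's wheel angle relative to its stem in rad (the slack), counter-clockwise from above. At 0 the grip is in line with the pointer and the wheel drives the stem clockwise; at 1.0 it drives it counter-clockwise; between, it turns loosely (0.03 N m) and the stem stands still. Starts anywhere from 0.05 to 0.65.
- small_wheel (a joint): Wheel angle in rad (0 at the start) of the smaller valve, the bystander: like the larger, but without dial and pointer, its wheel 82 mm across, 92 mm above the bench, with a black grip 14 mm thick whose top is 133 mm above the bench. The valves swap places; their axes are at least 260 mm apart.
There are look-alikes about, which are no part of the job. Leave any blue or red look-alike of the part that bears wheel_hub alone.

How it is judged:
By the outcome, as a careful person would: the job done as asked, in the order asked, and still so for the second after the job is handed in, with the robot touching nothing.
It also fails if it takes over 42 s, if anything falls off the work surface, if the arm or the gripper's body presses on something with over 40 N, if the wrist force passes 120 N, or if a joint passes its speed limit or range.

## Working session

There is one attempt and no reset: what is moved stays moved. The work goes in short steps, Python scripts to look and compute and a shell command to move; the robot and the scene stay as the last step left them, time stands still between calls to the robot, and variables do not carry over. Pictures are saved under pics/ and viewed, and the job is handed in when it is done.

```bash
ls; mkdir -p pics; python3 - <<'E'
from cell import env, vision, job
import cv2,numpy as np
s=env.state(); print(s)
for n in ["scene","top"]:
    p,d=vision.read_camera(n); cv2.imwrite(f"pics/{n}0.png",p); np.save(f"pics/{n}0.npy",d)
    c=vision.calibration(n); print(n,c)
E
```

```text
pics
{'t': 0.0, 'joints': array([-1.39460558e+00,  4.91550948e-01,  1.55944882e+00, -1.07777281e-05,
        1.09170414e+00, -1.05639535e-01]), 'qvel': array([-0.00055273, -0.00058363,  0.00041082,  0.00046951, -0.00277377,
        0.00108763]), 'tau': array([ 2.81080072e-03, -6.12625694e+01, -2.58178765e+01,  6.94704219e-02,
        4.82255383e-02, -9.45014153e-05]), 'eef_pos': array([ 173.77371442, -600.10096118,  214.06731686]), 'tcp_rot': array([-1.57068866e+00,  1.10606946e-03, -1.28896101e+00]), 'ft_force': array([ 0.93442888, -0.73655809, -0.75407986]), 'moment': array([-0.02509135,  0.00719346, -0.01073476]), 'opening': 0.999545371658579}
scene {'vertical_fov': 50.29772493131488, 'cx': 276.8620219011303, 'cy': 208.73403409257693, 'pose': array([[-4.74909222e-01,  6.46945922e-01, -5.96592160e-01,
         8.40233273e+02],
       [ 8.79984742e-01,  3.56333228e-01, -3.14091524e-01,
         2.00306655e+02],
       [ 9.38537974e-03, -6.74156958e-01, -7.38528476e-01,
         6.10605784e+02],
       [ 0.00000000e+00,  0.00000000e+00,  0.00000000e+00,
         1.00000000e+00]])}
top {'vertical_fov': 52.8055583768203, 'cx': 272.7402174128783, 'cy': 213.37874913290673, 'pose': array([[-7.70199328e-03, -9.93575648e-01,  1.12907534e-01,
         3.68262842e+02],
       [-9.99851337e-01,  9.39372612e-03,  1.44589929e-02,
         3.30085545e+00],
       [-1.54267257e-02, -1.12779386e-01, -9.93500290e-01,
         7.94642783e+02],
       [ 0.00000000e+00,  0.00000000e+00,  0.00000000e+00,
         1.00000000e+00]])}
```

View pics/scene0.png

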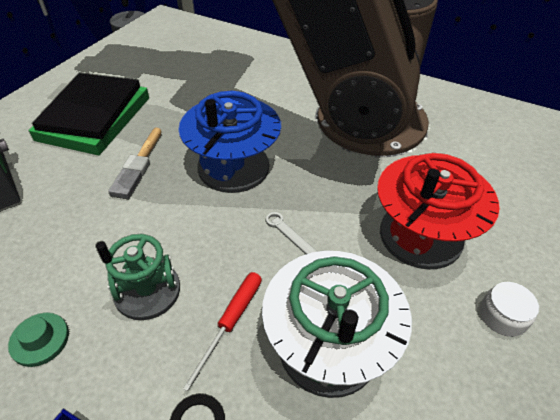

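View pics/top0.png

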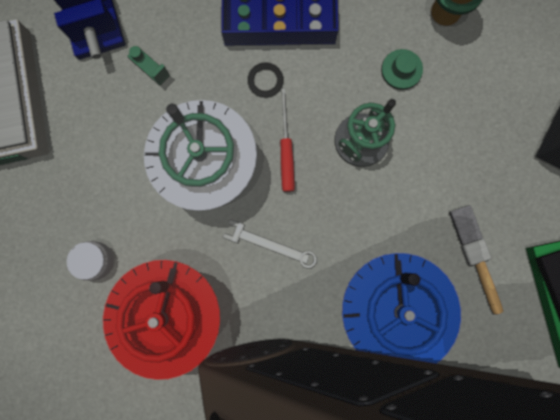

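The top picture shows the green wheel of the larger valve at about (197,148). Its pointer points up at (201,105), its grip is at (177,113), and the second long mark is at about (150,153). The small valve is at (373,123), and the blue and red look-alikes are lower down.

```bash
cat > h.py <<'E'
import numpy as np,cv2
from cell import env,vision,job
def cloud(n,p,d,c=None):
    c=c or vision.calibration(n)
    f=p.shape[0]/2/np.tan(np.radians(c["vertical_fov"]/2))
    v,u=np.mgrid[:p.shape[0],:p.shape[1]]
    P=np.stack([(u-c["cx"])*d/f,(v-c["cy"])*d/f,d,np.ones_like(d)],-1)
    return (P@c["pose"].T)[...,:3]
def circ(x,y):
    A=np.c_[2*x,2*y,np.ones_like(x)]; s=np.linalg.lstsq(A,x*x+y*y,rcond=None)[0]
    return s[0],s[1],np.sqrt(s[2]+s[0]**2+s[1]**2)
def analyse(n,p,d,c0=None,c=None):
    W=cloud(n,p,d,c); hsv=cv2.cvtColor(p,cv2.COLOR_BGR2HSV); ok=d>0
    g=ok&(hsv[...,0]>60)&(hsv[...,0]<95)&(hsv[...,1]>80)&(W[...,2]>132)&(W[...,2]<150)&(W[...,1]>0)
    q=W[g]
    c=np.median(q[:,:2],0) if c0 is None else np.array(c0)
    for _ in range(6):
        r=np.hypot(*(q[:,:2]-c).T); m=(r>46)&(r<66); a=circ(q[m,0],q[m,1]); c=np.array(a[:2])
    print(n,"hub",a,m.sum())
    if c0 is not None: c=np.array(c0)
    rr=np.hypot(W[...,0]-c[0],W[...,1]-c[1])
    k=ok&(hsv[...,2]<75)&(rr<85)
    gr=k&(W[...,2]>150)&(W[...,2]<200)&(hsv[...,1]<130); 
    if gr.sum():
        t=W[gr]; xy=(t[:,:2].min(0)+t[:,:2].max(0))/2; print("grip med",np.median(t,0),"mid",xy,"z",t[:,2].min(),t[:,2].max(),"ang",np.degrees(np.arctan2(*(xy-c)[::-1])),gr.sum())
    po=k&(W[...,2]>85)&(W[...,2]<131)&(rr>64)&(rr<80)
    if po.sum():
        t=W[po]; print("pointer z",np.median(t[:,2]),"ang",np.degrees(np.arctan2(np.median(t[:,1]-c[1]),np.median(t[:,0]-c[0]))),po.sum())
    return W,c
E
python3 - <<'E'
from h import *
for n in ["top","scene"]:
    p=cv2.imread(f"pics/{n}0.png");d=np.load(f"pics/{n}0.npy")
    W,c=analyse(n,p,d)
    if n=="top":
        for uv in [(197,148),(201,105),(177,110),(150,153),(201,112),(373,123),(391,104)]: print(uv,W[uv[1],uv[0]].round(1))
        cv2.imwrite("pics/topz.png",cv2.resize(p[90:220,130:270],None,fx=4,fy=4,interpolation=2))
E
```

```text
top hub (np.float64(546.7275402934355), np.float64(134.1093713665116), np.float64(53.89375790686888)) 725
grip med [590.69937848 158.62956881 185.3343054 ] mid [593.60895314 160.20425865] z 150.2534307943156 193.36282428134803 ang 29.100958856411097 192
pointer z 115.54032499247643 ang -0.9116696850110827 32
(197, 148) [545.2 130.1 151.8]
(201, 105) [628.2 131.3 116.7]
(177, 110) [592.9 153.1 189.9]
(150, 153) [549.6 217.3 108.2]
(201, 112) [616.5 131.4 115.5]
(373, 123) [ 597.  -155.5  106.5]
(391, 104) [ 619.1 -179.2  133.7]
scene hub (np.float64(551.9228133903177), np.float64(134.3974707392332), np.float64(54.00186606593486)) 2187
grip med [602.47241016 161.4971471  185.09417108] mid [597.95966726 160.12133694] z 150.0536302494889 191.88320829793923 ang 29.195009763606556 413
pointer z 113.3358283734479 ang 0.1113433404312341 168
```

View pics/topz.png

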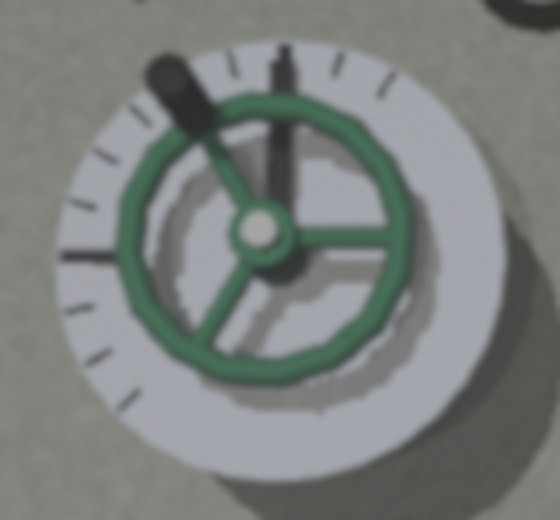

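The larger valve's hub is at about (549,133), the grip at about 30° and the pointer at 0°. I'll swing over high, turning the jaws to lie along world x.

```bash
python3 -m crank '[[-17,-3,42,0,-8,0],[-34,-6,84,0,-16,0],[-51,-9,126,0,-24,0],[-68,-12,167,0,-32,0],[-85,-15,208,0,-40,0]]' 0.5
cat >> h.py <<'E'
from scipy.spatial.transform import Rotation as Ro
def go(x,y,z,yaw=0):
    s=env.state(); R=Ro.from_euler('xyz',s["tcp_rot"])
    T=Ro.from_euler('xyz',[-np.pi/2,0,np.radians(yaw)])
    print("t",s["t"],"pos",s["eef_pos"].round(1),"rot",np.degrees(s["tcp_rot"]).round(1),"F",s["ft_force"].round(1),"op",round(s["opening"],3))
    print("shift",R.inv().apply(np.array([x,y,z])-s["eef_pos"]).round(1),"rv",np.degrees((R.inv()*T).as_rotvec()).round(1))
E
python3 -c "
from h import *
go(560,-150,228)
go(520,-280,228)"
```

```text
t: 0.6
eef_pos: [351.1, -459.3, 229.1]
tcp_rot: [-1.57, 0.001, -0.585]
ft_force: [0.4, -1.2, -0.6]
opening: 0.632
t 0.6 pos [ 351.1 -459.3  229.1] rot [-89.9   0.1 -33.5] F [ 0.4 -1.2 -0.6] op 0.632
shift [  3.3   1.5 373.2] rv [ -0.1 -33.5  -0. ]
t 0.6 pos [ 351.1 -459.3  229.1] rot [-89.9   0.1 -33.5] F [ 0.4 -1.2 -0.6] op 0.632
shift [ 41.8   1.3 242.8] rv [ -0.1 -33.5  -0. ]
```

```bash
python3 -m crank '[[8,0,48,0,-8,0],[16,0,96,0,-16,0],[25,0,144,0,-24,0],[33,0,192,0,-30,0],[41,0,240,0,-33.5,0]]' 0.5
python3 -c "
from h import *
go(590,-60,225)"
```

```text
t: 1.1
eef_pos: [518.9, -280.1, 229.1]
tcp_rot: [-1.569, 0.001, 0.003]
ft_force: [1.3, -1.4, 0.3]
opening: 0.501
t 1.1 pos [ 518.9 -280.1  229.1] rot [-89.9   0.    0.2] F [ 1.3 -1.4  0.3] op 0.501
shift [ 71.9   4.4 219.9] rv [-0.1  0.2 -0. ]
```

```bash
python3 -m crank '[[14,0,45,0,0,0],[28,0,90,0,0,0],[42,0,135,0,0,0],[57,0,180,0,0,0],[71,0,220,0,0,0]]' 0.5
python3 - <<'E'
from h import *
s=env.state(); c=vision.calibration("wrist"); p,d=vision.read_camera("wrist"); print(s["eef_pos"],c["pose"].round(2))
cv2.imwrite("pics/w1.png",p)
E
```

```text
t: 1.6
eef_pos: [589.3, -57.6, 229.3]
tcp_rot: [-1.569, 0.001, 0.004]
ft_force: [0.3, -0.1, 0.1]
opening: 0.5
[589.29963982 -57.60507394 229.25842352] [[ 1.0000e+00  1.0000e-02  0.0000e+00  5.9034e+02]
 [ 1.0000e-02 -9.7000e-01 -2.3000e-01  7.1600e+00]
 [-0.0000e+00  2.3000e-01 -9.7000e-01  3.9889e+02]
 [ 0.0000e+00  0.0000e+00  0.0000e+00  1.0000e+00]]
```

View pics/w1.png

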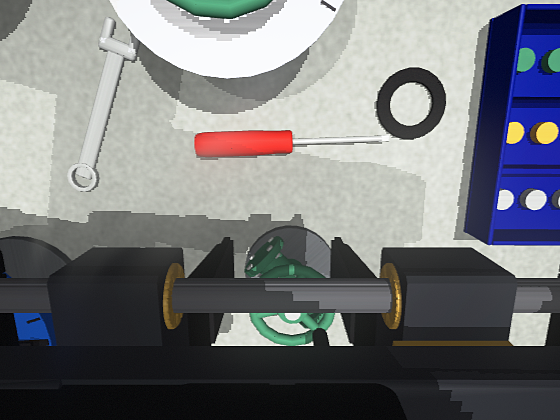

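The wrist picture shows the dial's edge at the top (around (240,40)) and the small valve between the fingers. I'll go 110 mm further so the wheel comes fully into view.

```bash
python3 -m crank '[[0,0,40,0,0,0],[-10,0,80,0,0,0],[-20,0,118,0,0,0],[-20,0,118,0,0,0]]' 0.5
python3 - <<'E'
from h import *
s=env.state(); c=vision.calibration("wrist"); p,d=vision.read_camera("wrist"); print(s["eef_pos"])
cv2.imwrite("pics/w2.png",p)
analyse("wrist",p,d,c=c)
E
```

```text
t: 2.05
eef_pos: [568.5, 68.5, 229.5]
tcp_rot: [-1.567, 0.002, 0.01]
ft_force: [-0.2, -1.4, -0.6]
opening: 0.498
[568.53308508  68.4964995  229.51431231]
wrist hub (np.float64(549.6588689652006), np.float64(135.091998745365), np.float64(53.5942400658491)) 7089
grip med [595.61730896 160.50559646 190.06484339] mid [596.88888049 161.67756968] z 150.04270910229042 192.83274968373254 ang 29.374973726156917 1093
pointer z 107.93215729444984 ang 88.54608445132048 203
```

View pics/w2.png

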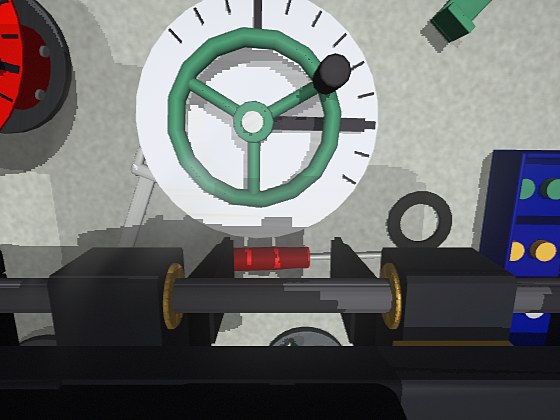

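The wrist camera sees it all: hub at (252,122), grip top at (336,68), pointer tip at (374,125) on the first long mark, and the second long mark at (257,12). Next I'll refine the positions.

```bash
python3 - <<'E'
from h import *
c=vision.calibration("wrist"); p,d=vision.read_camera("wrist")
W=cloud("wrist",p,d,c); V=p.max(2)
m=(W[...,2]>187)&(W[...,2]<197)&(np.hypot(W[...,0]-596,W[...,1]-160)<16)
t=W[m]; print("griptop",t.min(0),t.max(0),t.mean(0),m.sum())
m=(W[...,2]>147)&(W[...,2]<157)&(np.hypot(W[...,0]-549,W[...,1]-134)<12)
t=W[m]; print("hubtop",t.min(0),t.max(0),t.mean(0))
for uv in [(374,125),(290,124),(257,12),(257,25)]: print(uv,W[uv[1],uv[0]].round(1))
go(596,160.5,229)
E
```

```text
griptop [588.04816063 153.14837891 187.16961346] [605.82077162 170.61256767 192.48129693] [596.70387548 161.7399676  190.17661358] 886
hubtop [542.13648618 125.07365541 147.00859898] [559.85281941 144.4708238  152.2616205 ] [549.23147346 135.01963704 150.33661495]
(374, 125) [641.  131.9 108.1]
(290, 124) [575.9 131.9 115.2]
(257, 12) [550.9 210.7 107.6]
(257, 25) [550.8 202.  107.5]
t 2.15 pos [569.8  65.4 229.6] rot [-89.8   0.    0.5] F [-0.2 -0.7  0.2] op 0.503
shift [27.   0.9 94.9] rv [-0.2  0.5 -0. ]
```

```bash
python3 -m crank '[[10,0,35,0,0,0],[20,0,70,0,0,0],[28,0,96,-0.2,0.5,0],[28,0,96,-0.2,0.5,0]]' 0.5
python3 -c "
from h import *
go(597,161.5,156)"
```

```text
t: 2.55
eef_pos: [598.0, 162.9, 229.3]
tcp_rot: [-1.571, 0.001, 0.0]
ft_force: [-0.7, 0.2, -0.8]
opening: 0.5
t 2.55 pos [598.  162.9 229.3] rot [-90.   0.   0.] F [-0.7  0.2 -0.8] op 0.5
shift [-0.9 73.3 -1.4] rv [ 0.  0. -0.]
```

```bash
python3 -m crank '[[-1,20,-1.4,0,0,0],[-1,40,-1.4,0,0,0],[-1,58,-1.4,0,0,0],[-1,73,-1.4,0,0,0],[-1,73,-1.4,0,0,0]]' 0.5
python3 - <<'E'
from h import *
go(597,161.5,156)
p,d=vision.read_camera("scene"); cv2.imwrite("pics/s1.png",cv2.resize(p[180:420,200:450],None,fx=2.5,fy=2.5))
E
```

```text
t: 3.05
eef_pos: [596.3, 159.6, 154.3]
tcp_rot: [-1.572, 0.004, -0.001]
ft_force: [-0.4, 0.6, -0.3]
opening: 0.498
t 3.05 pos [596.3 159.6 154.3] rot [-90.1   0.2  -0.1] F [-0.4  0.6 -0.3] op 0.498
shift [ 0.6 -1.7  1.9] rv [ 0.1 -0.1 -0.2]
```

View pics/s1.png

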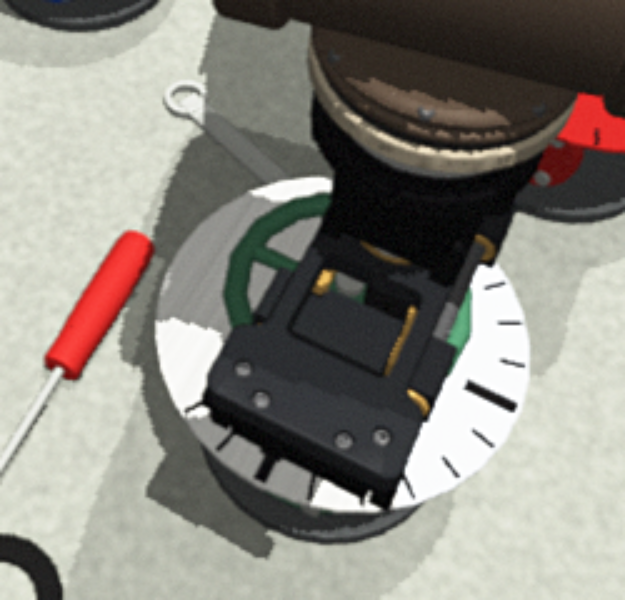

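The gripper straddles the grip with no contact force. Now I'll close.

```bash
python3 -m crank '[[0.5,-2,2,0,0,0],[0.5,-2,2,0,0,0],[0.5,-2,2,0,0,0],[0.5,-2,2,0,0,0],[0.5,-2,2,0,0,0]]' 0
python3 - <<'E'
from h import *
go(597,161.5,156)
E
```

```text
t: 3.6
eef_pos: [597.2, 161.8, 158.0]
tcp_rot: [-1.572, 0.003, -0.001]
ft_force: [-2.1, -1.9, 1.9]
opening: 0.18
t 3.6 pos [597.2 161.8 158. ] rot [-90.1   0.2  -0.1] F [-2.1 -1.9  1.9] op 0.18
shift [-0.1  2.  -0.3] rv [ 0.1 -0.1 -0.2]
```

The grip is held: opening 0.18 is about 17 mm, and forces are small. I'll print arc offsets for the slack part.

```bash
cat >> h.py <<'E'
def arc(step,n=5,c=(549.5,135),r=55,z=157,last=None):
    s=env.state(); R=Ro.from_euler('xyz',s["tcp_rot"]); q=s["eef_pos"]
    a=np.degrees(np.arctan2(q[1]-c[1],q[0]-c[0])); F=s["ft_force"]; u=np.array([np.cos(np.radians(a)),np.sin(np.radians(a))])
    print("t",round(s["t"],2),"pos",q.round(1),"ang",a.round(2),"r",np.hypot(*(q[:2]-c)).round(2),"F",F.round(1),"Frad",round(F[:2]@u,1),"Ftan(ccw)",round(F[1]*u[0]-F[0]*u[1],1),"op",round(s["opening"],3),"rot",np.degrees(s["tcp_rot"]).round(1))
    for k in range(1,n+1):
        b=np.radians(a+step*k); print(R.inv().apply(np.array([c[0]+r*np.cos(b),c[1]+r*np.sin(b),z])-q).round(1))
E
python3 -c "
from h import *
arc(4)"
```

```text
t 3.6 pos [597.2 161.8 158. ] ang 29.4 r 54.69 F [-2.1 -1.9  1.9] Frad -2.8 Ftan(ccw) -0.7 op 0.18 rot [-90.1   0.2  -0.1]
[-1.7  1.   3.4]
[-4.   1.   6.6]
[-6.4  1.   9.5]
[-9.   1.  12.3]
[-11.9   1.   14.9]
```

```bash
python3 -m crank '[[-1.7,0.5,3.4,0,0,0],[-4,1,6.6,0,0,0],[-6.4,1,9.5,0,0,0],[-9,1,12.3,0,0,0],[-11.9,1,14.9,0,0,0]]' 0
python3 -c "
from h import *
arc(4)"
```

```text
t: 4.1
eef_pos: [585.5, 177.1, 157.8]
tcp_rot: [-1.572, 0.001, -0.001]
ft_force: [-0.4, -1.8, 7.5]
opening: 0.182
t 4.1 pos [585.5 177.1 157.8] ang 49.44 r 55.38 F [-0.4 -1.8  7.5] Frad -1.6 Ftan(ccw) -0.9 op 0.182 rot [-90.    0.1  -0. ]
[-3.3  0.8  2.1]
[-6.4  0.8  4.3]
[-9.7  0.8  6.2]
[-13.2   0.8   7.9]
[-16.7   0.8   9.4]
```

```bash
python3 -m crank '[[-3.1,0,2.3,0,0,0],[-6.4,0,4.3,0,0,0],[-9.7,0,6.2,0,0,0],[-13.2,0,7.9,0,0,0],[-16.7,0,9.4,0,0,0]]' 0
python3 -c "
from h import *
arc(4)"
```

```text
t: 4.6
eef_pos: [569.8, 186.8, 158.2]
tcp_rot: [-1.571, -0.002, -0.001]
ft_force: [6.6, -0.0, 1.5]
opening: 0.183
t 4.6 pos [569.8 186.8 158.2] ang 68.6 r 55.67 F [ 6.6 -0.   1.5] Frad 2.4 Ftan(ccw) -6.1 op 0.183 rot [-90.   -0.1  -0. ]
[-3.9  1.1  0.7]
[-7.6  1.1  1.7]
[-11.3   1.1   2.4]
[-15.1   1.1   2.9]
[-19.    1.1   3.1]
```

The tangential load has risen to 6 N, which means the slack is taken up (expected at about 57°). I'll carry on driving the stem.

```bash
python3 -m crank '[[-3.9,0,1.2,0,0,0],[-7.6,0,2,0,0,0],[-11.3,0,2.7,0,0,0],[-15.1,0,3.2,0,0,0],[-19,0,3.4,0,0,0]]' 0
python3 -c "
from h import *
arc(4)"
```

```text
t: 5.1
eef_pos: [551.7, 191.0, 158.2]
tcp_rot: [-1.57, -0.005, -0.001]
ft_force: [5.2, 4.4, -0.3]
opening: 0.18
t 5.1 pos [551.7 191.  158.2] ang 87.79 r 56.03 F [ 5.2  4.4 -0.3] Frad 4.6 Ftan(ccw) -5.1 op 0.18 rot [-89.9  -0.3  -0.1]
[-3.9  1.2 -1. ]
[-7.7  1.2 -1.3]
[-11.5   1.2  -1.8]
[-15.3   1.2  -2.6]
[-19.    1.2  -3.6]
```

```bash
python3 -m crank '[[-3.9,0,-0.3,0,0,0],[-7.8,0,-0.8,0,0,0],[-11.7,0,-1.3,0,0,0],[-15.5,0,-2.1,0,0,0],[-19.3,0,-3.1,0,0,0]]' 0
python3 -c "
from h import *
arc(4)"
```

```text
t: 5.6
eef_pos: [532.8, 188.9, 158.2]
tcp_rot: [-1.568, -0.007, -0.001]
ft_force: [3.5, 5.7, -0.5]
opening: 0.183
t 5.6 pos [532.8 188.9 158.2] ang 107.2 r 56.47 F [ 3.5  5.7 -0.5] Frad 4.4 Ftan(ccw) -5.0 op 0.183 rot [-89.8  -0.4  -0.1]
[-3.2  1.2 -2.7]
[-6.7  1.2 -4.2]
[-10.1   1.2  -6. ]
[-13.4   1.1  -7.9]
[-16.5   1.1 -10.2]
```

```bash
python3 -m crank '[[-3.6,0,-1.6,0,0,0],[-7.1,0,-3.3,0,0,0],[-10.5,0,-5.1,0,0,0],[-13.9,0,-7.1,0,0,0],[-17.1,0,-9.4,0,0,0]]' 0
python3 - <<'E'
from h import *
arc(4)
P=np.array([[597.2,161.8],[585.5,177.1],[569.8,186.8],[551.7,191],[532.8,188.9],env.state()["eef_pos"][:2]])
print(circ(P[:,0],P[:,1]))
E
```

```text
t: 6.1
eef_pos: [515.8, 180.6, 158.2]
tcp_rot: [-1.566, -0.008, -0.002]
ft_force: [1.2, 6.8, 1.5]
opening: 0.182
t 6.1 pos [515.8 180.6 158.2] ang 126.53 r 56.69 F [1.2 6.8 1.5] Frad 4.8 Ftan(ccw) -5.0 op 0.182 rot [-89.7  -0.4  -0.1]
[-2.   1.1 -3.8]
[-4.8  1.1 -6.4]
[-7.5  1.1 -9.1]
[ -9.9   1.  -12.1]
[-12.1   1.  -15.2]
(np.float64(548.393392467289), np.float64(135.7494719173203), np.float64(55.402231679254534))
```

```bash
python3 -c "
from h import *
arc(4,c=(548.4,135.7),r=55.4)"; python3 -m crank '[[-2.6,0,-2.6,0,0,0],[-5.3,0,-5.1,0,0,0],[-7.8,0,-7.8,0,0,0],[-9.6,0,-10,0,0,0],[-9.6,0,-10,0,0,0]]' 0
python3 - <<'E'
from h import *
arc(2,c=(548.4,135.7),r=55.4)
for n in ["scene","wrist","top"]:
    c=vision.calibration(n);p,d=vision.read_camera(n); cv2.imwrite(f"pics/{n}5.png",p)
    if n=="scene": cv2.imwrite("pics/s5z.png",cv2.resize(p[180:420,200:450],None,fx=2.5,fy=2.5,interpolation=2))
    if n=="top": cv2.imwrite("pics/t5z.png",cv2.resize(p[90:220,130:270],None,fx=4,fy=4,interpolation=2))
E
```

```text
t 6.1 pos [515.8 180.6 158.2] ang 126.05 r 55.48 F [1.2 6.8 1.5] Frad 4.8 Ftan(ccw) -5.0 op 0.182 rot [-89.7  -0.4  -0.1]
[-3.   1.1 -2.5]
[-5.9  1.1 -5.1]
[-8.6  1.1 -7.8]
[-11.    1.  -10.8]
[-13.3   1.  -13.9]
t: 6.6
eef_pos: [505.7, 171.2, 158.1]
tcp_rot: [-1.565, -0.007, -0.002]
ft_force: [-0.2, 4.5, 3.6]
opening: 0.186
t 6.6 pos [505.7 171.2 158.1] ang 140.25 r 55.5 F [-0.2  4.5  3.6] Frad 3.0 Ftan(ccw) -3.3 op 0.186 rot [-89.7  -0.4  -0.1]
[-1.1  1.1 -1.6]
[-2.3  1.  -3.1]
[-3.4  1.  -4.7]
[-4.4  1.  -6.4]
[-5.4  1.  -8. ]
```

View pics/s5z.png

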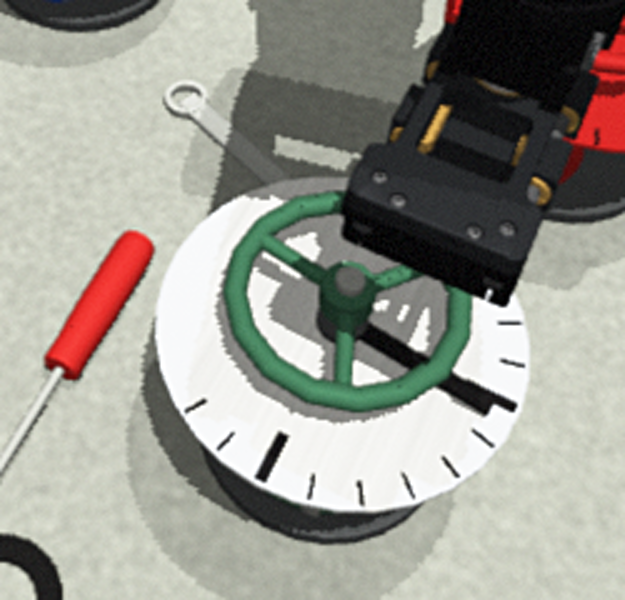

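View pics/wrist5.png

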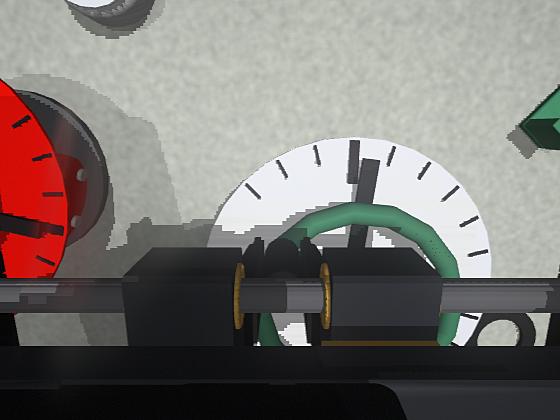

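View pics/t5z.png

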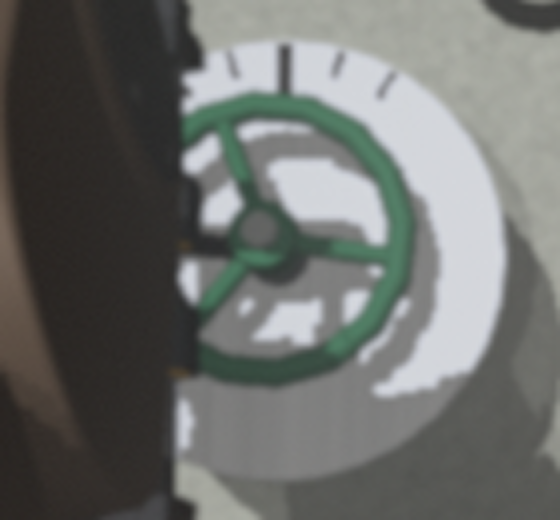

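The wrist view shows the pointer tip at (369,160), just short (clockwise) of the second long mark at (354,162). I'll measure the gap in world coordinates.

```bash
cat >> h.py <<'E'
def pm(n,p,d,c,cen=(548.4,135.7),show=True):
    W=cloud(n,p,d,c); V=p.max(2); rr=np.hypot(W[...,0]-cen[0],W[...,1]-cen[1]); A=np.degrees(np.arctan2(W[...,1]-cen[1],W[...,0]-cen[0]))
    dark=((V<90)&(d>0)&(W[...,2]>103)&(W[...,2]<120)&(rr<93)&(rr>62)).astype(np.uint8)
    k,L,st,ce=cv2.connectedComponentsWithStats(dark)
    for i in range(1,k):
        if st[i,4]<15: continue
        t=W[L==i]; v,_,_=np.linalg.svd(t[:,:2]-t[:,:2].mean(0),full_matrices=False)[2],0,0
        e=v[0]; e=e*np.sign(e@(t[:,:2].mean(0)-cen)); m=t[:,:2].mean(0)-cen
        print(n,"px",ce[i].round(0),"n",st[i,4],"z",np.median(t[:,2]).round(1),"r",rr[L==i].min().round(0),rr[L==i].max().round(0),"ang(mean)",np.degrees(np.arctan2(m[1],m[0])).round(2),"dir",np.degrees(np.arctan2(e[1],e[0])).round(2))
E
python3 - <<'E'
from h import *
for n in ["wrist","scene"]:
    c=vision.calibration(n);p,d=vision.read_camera(n); pm(n,p,d,c)
E
```

```text
wrist px [362. 170.] n 984 z 114.3 r 62.0 91.0 ang(mean) 85.2 dir 105.72
wrist px [317. 154.] n 45 z 107.5 r 80.0 91.0 ang(mean) 103.72 dir 104.57
wrist px [391. 155.] n 52 z 107.4 r 80.0 91.0 ang(mean) 73.62 dir 74.91
wrist px [282. 168.] n 42 z 107.4 r 79.0 91.0 ang(mean) 118.83 dir 119.28
wrist px [424. 170.] n 58 z 107.3 r 80.0 92.0 ang(mean) 58.69 dir 59.76
wrist px [252. 190.] n 46 z 107.3 r 79.0 91.0 ang(mean) 134.02 dir 133.58
wrist px [450. 193.] n 58 z 107.1 r 81.0 92.0 ang(mean) 43.64 dir 44.83
wrist px [469. 221.] n 64 z 107.1 r 80.0 92.0 ang(mean) 28.67 dir 28.24
wrist px [478. 253.] n 61 z 107.2 r 81.0 93.0 ang(mean) 13.8 dir 15.22
wrist px [469. 316.] n 54 z 107.2 r 81.0 92.0 ang(mean) -15.83 dir -15.38
wrist px [453. 344.] n 18 z 107.2 r 85.0 90.0 ang(mean) -30.68 dir -22.99
scene px [392. 339.] n 172 z 113.8 r 62.0 89.0 ang(mean) 83.59 dir 112.74
scene px [308. 362.] n 85 z 106.8 r 67.0 92.0 ang(mean) -2.09 dir -0.33
```

```bash
cat >> h.py <<'E'
def pz(n,p,d,c,cen=(548.4,135.7)):
    W=cloud(n,p,d,c); V=p.max(2); rr=np.hypot(W[...,0]-cen[0],W[...,1]-cen[1]); A=np.degrees(np.arctan2(W[...,1]-cen[1],W[...,0]-cen[0]))
    for nm,lo,hi,r0,r1 in [("pointer",111,120,62,81),("longmark",103,110.5,70,93)]:
        m=(V<90)&(d>0)&(W[...,2]>lo)&(W[...,2]<hi)&(rr>r0)&(rr<r1)&(A>65)&(A<100)&((A>78)|(nm=="pointer"))
        if m.sum()<5: print(n,nm,"none"); continue
        h=[np.median(A[m&(rr>=a)&(rr<a+4)]).round(1) for a in range(r0,r1,4) if (m&(rr>=a)&(rr<a+4)).sum()>3]
        print(n,nm,m.sum(),"med ang",np.median(A[m]).round(2),"range",np.percentile(A[m],[3,97]).round(2),"by r",h,"z",np.median(W[m][:,2]).round(1))
E
python3 - <<'E'
from h import *
for n in ["wrist","scene"]:
    c=vision.calibration(n);p,d=vision.read_camera(n); pz(n,p,d,c)
E
```

```text
wrist pointer 563 med ang 82.62 range [78.6  86.42] by r [np.float64(82.7), np.float64(82.5), np.float64(82.7), np.float64(82.6), np.float64(82.7)] z 114.9
wrist longmark 330 med ang 88.61 range [86.69 90.42] by r [np.float64(88.5), np.float64(88.6), np.float64(88.6), np.float64(88.6), np.float64(88.7), np.float64(88.9)] z 107.4
scene pointer 132 med ang 81.74 range [77.83 86.07] by r [np.float64(81.8), np.float64(81.5), np.float64(82.0), np.float64(81.7), np.float64(81.1)] z 114.3
scene longmark 40 med ang 88.94 range [86.45 90.48] by r [np.float64(89.7), np.float64(88.8), np.float64(88.6), np.float64(88.7)] z 106.8
```

The pointer is at 82.6° and the mark at 88.65°, so about 6° remain.

```bash
python3 -m crank '[[-1.1,0,-1.6,0,0,0],[-2.3,0,-3.1,0,0,0],[-3.4,0,-4.7,0,0,0],[-3.4,0,-4.7,0,0,0]]' 0
python3 - <<'E'
from h import *
arc(1,c=(548.4,135.7),r=55.4,n=2)
for n in ["wrist","scene"]:
    c=vision.calibration(n);p,d=vision.read_camera(n); pz(n,p,d,c); cv2.imwrite(f"pics/{n}6.png",p)
E
```

```text
t: 7.35
eef_pos: [502.4, 166.8, 158.0]
tcp_rot: [-1.565, -0.007, -0.002]
ft_force: [0.2, 4.2, 1.3]
opening: 0.186
t 7.35 pos [502.4 166.8 158. ] ang 145.95 r 55.57 F [0.2 4.2 1.3] Frad 2.2 Ftan(ccw) -3.5 op 0.186 rot [-89.7  -0.4  -0.1]
[-0.4  1.  -0.9]
[-0.9  1.  -1.7]
wrist pointer 553 med ang 88.25 range [84.45 92.03] by r [np.float64(88.0), np.float64(88.5), np.float64(88.3), np.float64(88.3), np.float64(88.3)] z 115.0
wrist longmark 164 med ang 88.63 range [86.94 90.36] by r [np.float64(88.4), np.float64(88.6), np.float64(88.8), np.float64(88.5)] z 107.3
scene pointer 116 med ang 86.89 range [83.82 90.97] by r [np.float64(86.9), np.float64(87.4), np.float64(87.0), np.float64(86.9), np.float64(86.7)] z 114.4
scene longmark 35 med ang 88.64 range [86.35 90.14] by r [np.float64(88.7), np.float64(88.9), np.float64(88.3)] z 106.5
```

View pics/wrist6.png

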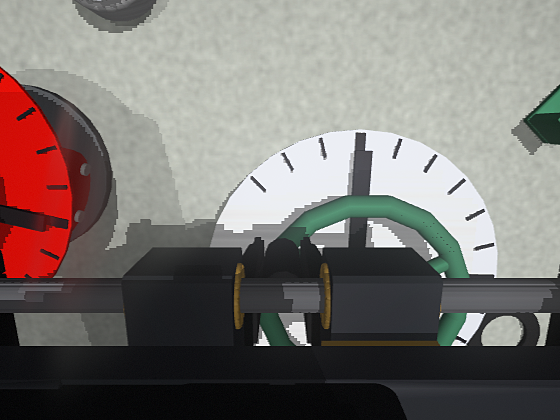

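The pointer is now within about 0.4 to 1.5° of the mark. I'll nudge about 0.8° more, hold, and check before letting go.

```bash
python3 -m crank '[[-0.4,0,-0.8,0,0,0],[-0.4,0,-0.8,0,0,0],[-0.4,0,-0.8,0,0,0]]' 0
python3 - <<'E'
from h import *
arc(1,c=(548.4,135.7),r=55.4,n=1)
for n in ["wrist","scene"]:
    c=vision.calibration(n);p,d=vision.read_camera(n); pz(n,p,d,c)
E
```

```text
t: 7.75
eef_pos: [502.0, 166.2, 158.0]
tcp_rot: [-1.565, -0.007, -0.002]
ft_force: [0.9, 4.7, 3.0]
opening: 0.186
t 7.75 pos [502.  166.2 158. ] ang 146.65 r 55.5 F [0.9 4.7 3. ] Frad 1.9 Ftan(ccw) -4.4 op 0.186 rot [-89.7  -0.4  -0.1]
[-0.5  1.  -0.9]
wrist pointer 562 med ang 89.01 range [85.19 92.78] by r [np.float64(88.9), np.float64(88.9), np.float64(89.0), np.float64(89.1), np.float64(89.2)] z 115.0
wrist longmark 165 med ang 88.64 range [86.88 90.46] by r [np.float64(88.7), np.float64(88.6), np.float64(88.7), np.float64(88.3)] z 107.3
scene pointer 112 med ang 88.02 range [84.45 91.94] by r [np.float64(88.1), np.float64(87.6), np.float64(88.2), np.float64(88.0), np.float64(88.0)] z 114.2
scene longmark 40 med ang 88.19 range [86.34 90.24] by r [np.float64(86.6), np.float64(88.3), np.float64(88.8), np.float64(88.4)] z 106.7
```

The pointer is on the second mark, within about half a degree. Now I'll release and lift straight up.

```bash
python3 -m crank '[[0,0,0,0,0,0],[0,0,0,0,0,0],[0,0,0,0,0,0],[0,0,0,0,0,0],[0,0,0,0,0,0]]' 0.5 && python3 -m crank '[[0,-15,0,0,0,0],[0,-35,0,0,0,0],[0,-60,0,0,0,0],[0,-80,0,0,0,0],[0,-90,0,0,0,0]]' 0.5 
python3 -m crank '[[0,0,-40,0,0,0],[0,0,-80,0,0,0],[10,0,-120,0,0,0],[20,0,-120,0,0,0],[20,0,-120,0,0,0]]' 0.5
python3 - <<'E'
from h import *
for n in ["wrist","scene","top"]:
    c=vision.calibration(n);p,d=vision.read_camera(n); pz(n,p,d,c); cv2.imwrite(f"pics/{n}7.png",p)
E
```

```text
t: 8.35
eef_pos: [502.0, 166.1, 158.0]
tcp_rot: [-1.565, -0.007, -0.002]
ft_force: [0.0, -0.8, -0.3]
opening: 0.493
t: 8.85
eef_pos: [501.7, 165.6, 249.5]
tcp_rot: [-1.565, -0.009, -0.002]
ft_force: [0.2, 0.3, 0.8]
opening: 0.502
t: 9.35
eef_pos: [522.2, 44.9, 248.5]
tcp_rot: [-1.565, -0.008, -0.004]
ft_force: [-0.0, -0.2, 0.1]
opening: 0.498
wrist pointer none
wrist longmark none
scene pointer 116 med ang 87.83 range [84.45 91.99] by r [np.float64(87.9), np.float64(87.7), np.float64(87.8), np.float64(87.9), np.float64(87.1)] z 114.2
scene longmark 39 med ang 88.31 range [86.13 90.27] by r [np.float64(89.0), np.float64(88.4), np.float64(88.4)] z 106.5
top pointer none
top longmark none
```

View pics/wrist7.png

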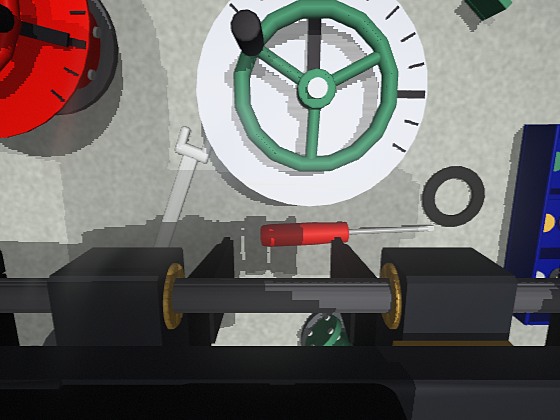

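View pics/scene7.png

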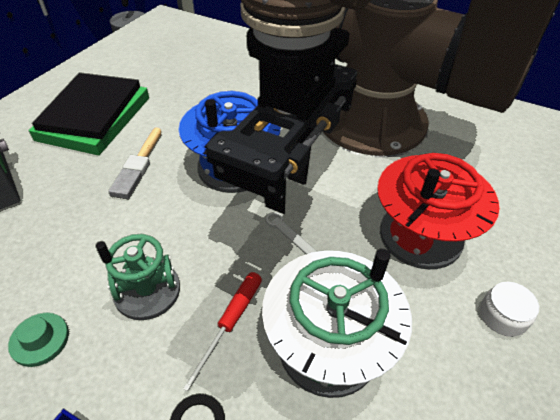

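The gripper is clear and open, and the pointer lies on the second long mark at about (395,335) in the scene picture. The small valve and the look-alikes have not moved. I'll hand the job in.

```bash
python3 -c "
from cell import job
print(job.job_done())"
```

```text
the job is handed in; nothing more can be done
None
```

I opened the larger valve a quarter turn counter-clockwise by its grip, and its pointer now rests on the second long mark. I gripped the handle, took up the slack (the load rose to about 6 N once the stem began to turn), then drove the stem round. After that I let go and lifted clear, and handed the job in at about 9.5 s on the clock.

- **Pointer:** just before release, the wrist camera put the pointer 0.4° past the mark and the scene camera put it 0.2° short. After release, the scene camera read it about 0.5° short, which is within measuring error. The wrist view after release had the mark out of frame, and the top camera gave no reading, so neither confirmed it then.
- **Forces:** the readings I took while turning stayed under about 8 N, and they fell to about zero after release.
- **Everything else:** in the final scene picture the smaller valve and the blue and red look-alikes looked unmoved. I judged this by eye and did not measure it.

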